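Hang the parts caddy on two sprung hooks and prove both catches

TASK

Hang the green parts caddy on the blue stand: press its steel rod gently down into both hooks until each end is past its sprung catch and fully home, never forcing it. Before letting go, pull up lightly until both catches take the pull, to prove that they hold, then push the caddy fully home again and release it so that it hangs still in both hooks. Leave the other things on the desk where they are.

Things in the scene. Friction and masses are not known exactly. Their poses are not given: they have to be found in the camera images.
- caddy: loose green parts caddy, 0.3 to 0.55 kg, standing on two sheets on the desk, 7 mm up: an open tray 50 x 150 x 30 mm with turned parts fixed in it, two cheeks at y = +-73 mm, and a steel rod 10 mm in diameter and 250 mm long along its y axis, whose ends reach 50 mm out beyond the cheeks; origin at the centre of the tray's underside, z up
- caddy_rod (a point): middle of the rod's axis, 78 mm above the caddy's underside; the hooks take the rod at 92 to 108 mm either side of here
- caddy_grip (a point): point to grip, 26 mm above the rod's axis, in the black grip plate 14 mm thick (x), 44 mm wide (y), which stands from 3 mm below to 47 mm above the rod's axis
- stand: fixed stand: grey base plate 125 x 200 x 12 mm, short post behind, blue bar with two blue hooks reaching out from it towards the stand's -x. Origin on the desk directly below the midpoint of the two hook seats; y points from the right hook to the left one. Above the seated rod's axis only the two hooks stand (36 mm).
- hooks_mid (a point): nominal midpoint of the two hook seats (rod's axis when seated), fixed 135 mm above the desk. The bar is clamped by hand and its real height is not measured: the true seats lie up to 10 mm higher or lower than this, and one hook up to 3.5 mm higher than the other. The hook floors are rigid: over 30 N of push is forcing them.
- catch_left (a joint): left hook (+100 mm in the stand's y; 16 mm wide, open upwards, throat 12 mm wide, flared mouth about 30 mm above the seat): stroke in m of its sprung catch with a round roller nose, 0 sprung out (7 mm of throat left free), 0.007 right back. The rod meets it from above 17 to 20 mm above its seat; passing both takes about 8 to 18 N of push in all (hidden friction).
- catch_right (a joint): the same at the right hook (-100 mm in the stand's y). Once seated, the rod has 1 to 2.5 mm of play upwards before it meets the catches from below. A pull of 7 to 9 N beyond the caddy's weight then pushes both back by 0.3 to 1 mm, the rod 2 to 4 mm above its seat; about 12 N, or a lift of 7 mm, takes it out again.
- pin_left (a joint): orange seat pin in the floor of the left hook, in m: 0 free, 0.006 pressed down flush with the floor by a rod that is fully home (light spring, under 0.5 N)
- pin_right (a joint): the same seat pin in the right hook
- glue_bottle: bystander: white glue bottle with a red cap, 52 mm wide, 151 mm tall; origin at the centre of its underside
- carton: bystander: small brown carton 61 x 90 x 56 mm; origin at the centre of its underside
- bushing: bystander: grey turned bushing, 30 mm in diameter, 30 mm tall; origin at the centre of its underside

How it is judged:
By the outcome, as a careful person would: the job done as asked, in the order asked, and still so for the second after the job is handed in, with the robot touching nothing.
It also fails if it takes over 64 s, if anything falls off the work surface, if the arm or the gripper's body presses on something with over 40 N, if the wrist force passes 120 N, or if a joint passes its speed limit or range.

ROBOT

A 6-joint arm with a two-finger parallel gripper is mounted at the origin on a cart in front of the work surface, level with it; the furniture and walls round the work are solid. World frame = base frame: x ahead of the robot, y to its left, z up, the work surface at z = 0. Lengths are in m, angles in rad, forces in N, time in s.
With the tool pointing down it reaches from about 0.3 to 0.875 m from the base axis. Payload 6.4 kg.
Tool frame: the origin (TCP) lies between the finger pads; the fingertips stand 19 mm ahead of it and the grasp point (between the pads) is the TCP (ctrl.tips_ahead is the z of the fingertips in the tool frame, in m); z points along the fingers, y is the line along which they close (so a half turn about z gives the same grasp; the last joint's range is limited). The gripper opens to 85 mm and grips with 20 to 120 N. Pads are 22 mm wide; open, the fingers measure 114 mm over their backs; the gripper's body (76 mm by 85 mm) begins 54 mm behind the grasp point. The pads swing forward as they close: fully open they stand 13 mm farther back than shut.
Start: joints at [0.964, 0.181, 1.607, -0, 1.354, -0.206], TCP at [0.224, 0.529, 0.25] pointing down, gripper open.
Joint ranges: [-2.99, 2.99], [-0.89, 2.07], [0.3, 2.58], [-1.14, 4.28], [0, 2.63], [-3.12, 3.12]. Speed limits (rad/s): [2.57, 2.57, 3.01, 3.14, 3.14, 3.14].

INTERFACE

Orientations are given as a unit quaternion [w, x, y, z].
In Python, from bench import readout, vision, ctrl gives the robot as it stands.
- The arm moves only by the tool play_rows, never from a script. Its arguments are lists of equal length, an entry for each row: "xyz": the shift along the tool's x, y, z in mm, a list of three; "rot": the turn, a rotation vector about the tool's x, y, z in rad, a list of three; "grip": the opening, from 0 (shut) to 1 (fully open). In form: {"xyz": [[x, y, z], ...], "rot": [[rx, ry, rz], ...], "grip": [grip, ...]}. A call has exactly 10 rows; each row is the pose to reach, as a shift and turn from the pose commanded when the call began, along the tool's axes at that moment; what a row does not reach only later rows make up. A row lasts 1/8 s, in which the tool goes at most 62.5 mm and 10.7 degrees, less where a joint would pass 70% of its speed; a pose out of reach is approached as far as the arm can. A call with a gripper value outside its range is refused whole. The fingers move at their own pace and stop on an object; the grip force is fixed at half the most. Time passes only in rows, so rows that repeat a pose let the fingers close, or fill a call up. It gives the time, the measured TCP pose, the force, the opening and the grip force at its end, in the units of the state.
- readout.get_obs(): the state, without advancing time (a new reading comes with each control period).
- vision.camera(name): name is "scene" or "top"; returns a dict with "color" (420x560x3 uint8, red, green, blue), "depth" (420x560 float32, m along the optical axis (not along the pixel's ray), 0 where there is no reading), "camera_matrix" (3x3 intrinsics, pixels), "extrinsics" (4x4, takes a point from camera to world coordinates). Camera axes: x right, y down, z forward; pixel columns grow to the right and rows downward; lengths in m; the calibration is good to about 2 mm. A picture is of the moment at which its call begins.
- ctrl.hand_in(): hands the job in; it is judged then, once.
The state is a dict: "time_s": time; "q": joint angles; "dq": joint speeds; "joint_efforts": joint torques, N m; "eef_pos": TCP position; "eef_rot": TCP orientation; "wrist_force": force on the tool from outside, world axes, zero at the start; "torque": the same for the moment, N m; "opening": opening from 0.0 (shut) to 1.0 (fully open); "grasp_force": force on a finger pad.
Only numpy, scipy, OpenCV 4.12 (cv2) and the standard library are available. Lean on these libraries where they do the work, as an engineer would, in place of code of your own. Each camera call takes 0.05 s, during which the arm holds its last target. There are 200 camera calls.

## Working session

There is one attempt and no reset: what is moved stays moved. The work goes in short steps, Python scripts to look and compute and a tool call to move; the robot and the scene stay as the last step left them, time stands still between calls to the robot, and variables do not carry over. Pictures are saved under pics/ and viewed, at most 10 in all, crops included, and the job is handed in when it is done.

Besides the shell and the picture viewer there is one more tool, called after "Emit:" as name(argument=value, ...) on one line, values as JSON. play_rows: Moves the arm, as the interface text tells. Its arguments: {"type":"object","properties":{"xyz":{"type":"array","items":{"type":"array","items":{"type":"number"}}},"rot":{"type":"array","items":{"type":"array","items":{"type":"number"}}},"grip":{"type":"array","items":{"type":"number"}}},"required":["xyz","rot","grip"]}

```bash
mkdir -p pics
cat > h.py <<'E'
import numpy as np, cv2
from bench import readout, vision, ctrl
def cam(n):
    c=vision.camera(n); return c
def pts(c):
    K=c['camera_matrix'];d=c['depth'];E=c['extrinsics']
    v,u=np.mgrid[:d.shape[0],:d.shape[1]]
    P=np.stack([(u-K[0,2])/K[0,0]*d,(v-K[1,2])/K[1,1]*d,d],-1)
    W=P@E[:3,:3].T+E[:3,3]; W[d==0]=np.nan; return W
def proj(c,p):
    K=c['camera_matrix'];E=c['extrinsics']; q=E[:3,:3].T@(np.array(p)-E[:3,3]); q=K@q; return q[:2]/q[2]
def save(c,name): cv2.imwrite('pics/'+name,c['color'][:,:,::-1])
E
python3 - <<'E'
from h import *
for n in('scene','top'):
    c=cam(n);save(c,n+'0.png');np.savez(n+'0.npz',**{k:c[k] for k in c if isinstance(c[k],np.ndarray)});print(n,c['extrinsics'][:3].round(3).tolist(),c['camera_matrix'][0,0],np.isfinite(pts(c)).mean())
o=readout.get_obs();print(o)
E
```

```text
scene [[0.614, -0.346, 0.709, -0.262], [-0.789, -0.29, 0.542, -0.59], [0.018, -0.892, -0.451, 0.656]] 457.3635127333868 0.9957568027210885
top [[-0.018, -0.998, 0.068, 0.47], [-1.0, 0.017, -0.013, 0.046], [0.012, -0.068, -0.998, 1.512]] 482.58188416982136 0.9960714285714286
{'time_s': 0.1, 'q': array([ 9.63697021e-01,  1.81459537e-01,  1.60791269e+00,  8.11536903e-06,
        1.35379243e+00, -2.06293522e-01]), 'dq': array([-0.00051485, -0.0019834 , -0.00149296,  0.00015767,  0.00029633,
       -0.00117547]), 'joint_efforts': array([ 8.94434306e-04, -4.45880842e+01, -3.52239740e+01, -2.36973319e-04,
        4.12091904e-03, -2.33071052e-05]), 'eef_pos': array([0.22404887, 0.52904773, 0.24947601]), 'eef_rot': array([-3.14562408e-04,  1.99064973e-01,  9.79985979e-01, -7.20320669e-04]), 'wrist_force': array([-0.02215709, -0.74604823,  0.5997408 ]), 'torque': array([-0.01559669, -0.05444829, -0.06813851]), 'grasp_force': 0.0, 'opening': 1.0025930021121165}
```

View pics/scene0.png

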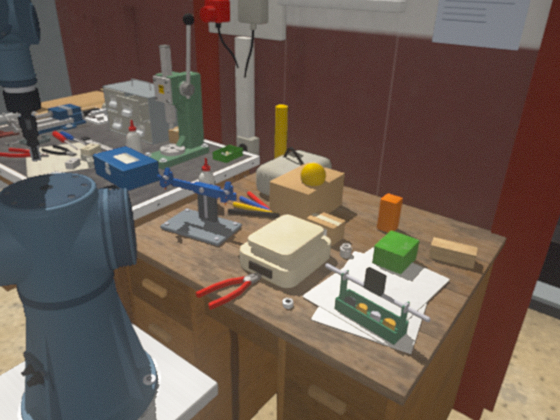

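View pics/top0.png

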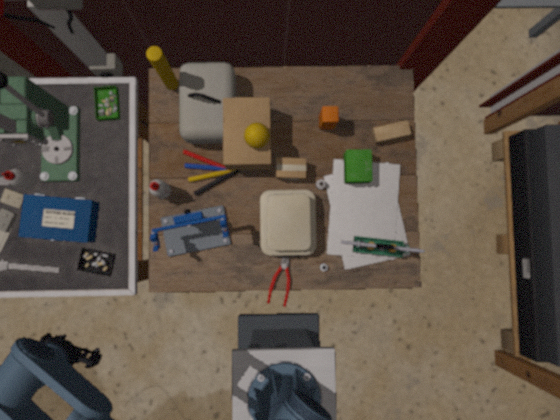

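The scene view shows the caddy at (372,300) on two sheets, with its black plate at (375,281), and the stand at (205,215) with its blue hooks near (168,178) and (232,190). In the top view the caddy is at (381,246) with its rod from (342,242) to (420,250), and the stand is at (195,228).

```bash
cat >> h.py <<'E'
def load(n):
    return dict(np.load(n))
E
python3 - <<'E'
from h import *
for n in('scene','top'):
    c=load(n+'0.npz');W=pts(c);hsv=cv2.cvtColor(c['color'],cv2.COLOR_RGB2HSV).astype(int);H,S,V=hsv[...,0],hsv[...,1],hsv[...,2]
    X,Y,Z=W[...,0],W[...,1],W[...,2]
    # caddy region
    r=(X>.2)&(X<.6)&(Y<-.1)&(Y>-.6)&(Z>.075)&(Z<.2)&(X<.47)
    print(n,'upper caddy n',r.sum())
    P=W[r]; 
    if len(P):
        print('z pct',np.percentile(P[:,2],[1,20,50,80,99]).round(3))
        hi=P[P[:,2]>.105]; print('plate n',len(hi),hi.min(0).round(4) if len(hi) else'',hi.max(0).round(4) if len(hi) else'',np.median(hi,0).round(4))
        lo=P[P[:,2]<.1]; print('rod',len(lo),lo.min(0).round(3),lo.max(0).round(3)); m=lo.mean(0);u=np.linalg.svd(lo-m)[2][0] if len(lo)<3000 else 0;print(m.round(4),u)
    b=(H>100)&(H<130)&(S>100)&(X>.2)&(X<.7)&(Y>.05)&(Y<.5)&(Z>.06)&(Z<.25)
    P=W[b];print('blue',len(P),P.min(0).round(3),P.max(0).round(3),np.percentile(P[:,2],[5,50,95]).round(3))
    vv,uu=np.where(b);print('pix',uu.min(),uu.max(),vv.min(),vv.max())
    x0,y0,x1,y1=(140,160,260,260) if n=='scene' else (140,190,250,265)
    img=cv2.resize(c['color'][y0:y1,x0:x1],None,fx=6,fy=6,interpolation=cv2.INTER_CUBIC)
    cx0,cy0,cx1,cy1=(310,250,440,350) if n=='scene' else (330,225,430,270)
    img2=cv2.resize(c['color'][cy0:cy1,cx0:cx1],(img.shape[1],int((cy1-cy0)/(cx1-cx0)*img.shape[1])),interpolation=cv2.INTER_CUBIC)
    o=np.vstack([img,img2]); f=min(800/o.shape[1],600/o.shape[0],1);print(o.shape,f)
    cv2.imwrite(f'pics/{n}z.png',cv2.resize(o,None,fx=f,fy=f)[:,:,::-1])
E
```

```text
scene upper caddy n 988
z pct [0.078 0.087 0.091 0.118 0.133]
plate n 321 [ 0.4483 -0.3218  0.1051] [ 0.469  -0.277   0.1342] [ 0.4549 -0.3016  0.1227]
rod 623 [ 0.438 -0.422  0.076] [ 0.47  -0.188  0.1  ]
[ 0.4538 -0.3216  0.0885] [-1.16645503e-01 -9.93173349e-01 -7.25393106e-04]
blue 723 [0.455 0.15  0.065] [0.654 0.373 0.169] [0.106 0.124 0.16 ]
pix 157 235 168 201
(1153, 720, 3) 0.5203816131830009
top upper caddy n 284
z pct [0.079 0.086 0.09  0.128 0.137]
plate n 85 [ 0.4529 -0.3216  0.105 ] [ 0.4679 -0.2757  0.1385] [ 0.4614 -0.2972  0.13  ]
rod 195 [ 0.44  -0.42   0.075] [ 0.47  -0.189  0.1  ]
[ 0.4563 -0.3227  0.0882] [-1.14576693e-01 -9.93414007e-01 -8.90013599e-04]
blue 617 [0.462 0.153 0.104] [0.57  0.373 0.173] [0.116 0.124 0.162]
pix 150 228 212 250
(747, 660, 3) 0.8032128514056225
```

View pics/scenez.png

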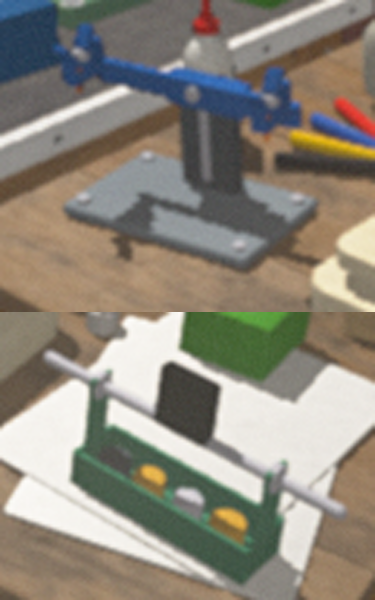

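View pics/topz.png

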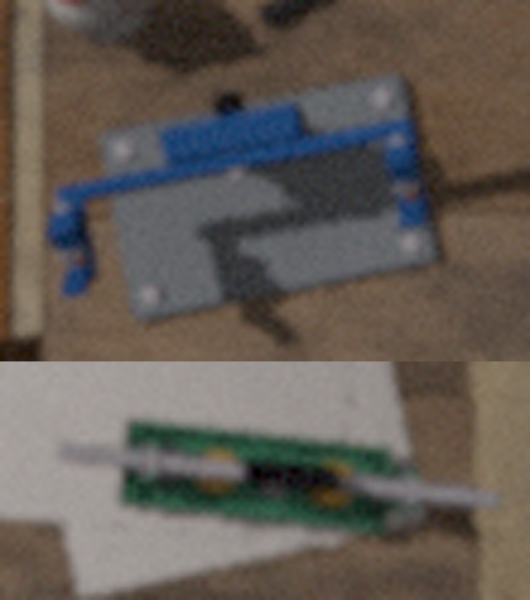

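The zooms show each hook as two blue prongs with a gap (left hook at topz (70,235), right at (408,185)). The caddy's rod is nearly parallel to world y, with the plate in the middle of it. Next I'll fit both numerically.

Run:
```python
from h import *
o=readout.get_obs()
for n in('scene','top'):
    c=load(n+'0.npz');W=pts(c);hsv=cv2.cvtColor(c['color'],cv2.COLOR_RGB2HSV).astype(int);H,S,V=hsv[...,0],hsv[...,1],hsv[...,2]
    X,Y,Z=W[...,0],W[...,1],W[...,2]
    # base plate: low blue-grey
    b=(X>.38)&(X<.66)&(Y>.12)&(Y<.42)&(Z>.007)&(Z<.018)
    P=W[b];q=cv2.minAreaRect(P[:,:2].astype(np.float32)*1000);print(n,'base',len(P),q)
    bl=(H>100)&(H<130)&(S>90)&(X>.4)&(X<.6)&(Y>.12)&(Y<.4)&(Z>.09)&(Z<.2)
    P=W[bl]
    # bar: fit direction robustly on points with z<.14 (bar)
    a=cv2.fitLine(P[(P[:,2]<.15)][:,:2].astype(np.float32),cv2.DIST_HUBER,0,.001,.001).ravel();print('bar',a.round(4),'yaw',np.degrees(np.arctan2(-a[0],a[1])) )
    hi=W[bl&(Z>.140)]
    for s,nm in((hi[:,1]>.3,'L'),(hi[:,1]<.22,'R')):
        Q=hi[s]
        if len(Q):print(nm,len(Q),Q.min(0).round(4),Q.max(0).round(4),Q.mean(0).round(4)); print(Q[np.argsort(Q[:,0])].round(3)[::max(1,len(Q)//25)].tolist())
    # rod & cloth
    r=(X>.42)&(X<.5)&(Y<-.15)&(Y>-.46)&(Z>.07)&(Z<.098)&(S<60)&(V>90)
    P=W[r];a=cv2.fitLine(P[:,:2].astype(np.float32),cv2.DIST_HUBER,0,.001,.001).ravel();t=(P[:,:2]-a[2:])@a[:2];print('rod',len(P),a.round(4),(a[2:]+a[:2]*(t.min()+t.max())/2).round(4),np.ptp(t).round(4),'z',np.percentile(P[:,2],90))
    pl=(X>.42)&(X<.5)&(Y<-.25)&(Y>-.35)&(Z>.105);P=W[pl];q=cv2.minAreaRect(P[:,:2].astype(np.float32)*1000);print('plate',q,np.percentile(P[:,2],[50,98]))
    print('max heights', [(y,np.nanmax(np.where((X>.2)&(X<.6)&(Y>y)&(Y<=y+.1),Z,-1)).round(3)) for y in (-.4,-.3,-.2,-.1,0,.1,.2,.3,.4)])
```

```text
scene base 1558 ((550.9812622070312, 268.5828857421875), (194.25946044921875, 201.59188842773438), 10.204341888427734)
bar [ 0.1743 -0.9847  0.5296  0.2651] yaw -169.9623
L 82 [0.4555 0.3467 0.1402] [0.5089 0.3692 0.1676] [0.4845 0.357  0.1526]
[[0.455, 0.354, 0.157], [0.46, 0.347, 0.155], [0.462, 0.358, 0.151], [0.463, 0.355, 0.149], [0.463, 0.347, 0.151], [0.464, 0.353, 0.146], [0.466, 0.352, 0.146], [0.468, 0.358, 0.14], [0.472, 0.35, 0.144], [0.487, 0.363, 0.154], [0.488, 0.364, 0.15], [0.488, 0.36, 0.157], [0.489, 0.362, 0.15], [0.49, 0.354, 0.149], [0.491, 0.358, 0.157], [0.491, 0.363, 0.161], [0.492, 0.353, 0.146], [0.492, 0.353, 0.143], [0.493, 0.365, 0.163], [0.494, 0.362, 0.161], [0.495, 0.359, 0.161], [0.496, 0.352, 0.154], [0.496, 0.358, 0.146], [0.497, 0.356, 0.164], [0.499, 0.353, 0.144], [0.5, 0.353, 0.152], [0.503, 0.354, 0.145], [0.509, 0.368, 0.151]]
R 84 [0.4945 0.1505 0.1407] [0.5416 0.172  0.1689] [0.5175 0.1608 0.1551]
[[0.494, 0.162, 0.156], [0.495, 0.156, 0.158], [0.496, 0.157, 0.16], [0.497, 0.158, 0.154], [0.498, 0.152, 0.155], [0.5, 0.164, 0.148], [0.501, 0
[... 2638 characters left out ...]
5], [0.537, 0.172, 0.159], [0.537, 0.164, 0.155], [0.538, 0.169, 0.153], [0.538, 0.159, 0.144], [0.54, 0.163, 0.159], [0.54, 0.169, 0.155], [0.54, 0.167, 0.15], [0.543, 0.163, 0.155], [0.543, 0.167, 0.152], [0.547, 0.165, 0.142]]
rod 207 [ 0.1268  0.9919  0.4617 -0.2936] [ 0.4611 -0.2977] 0.2468 z 0.09276134037040937
plate ((460.3642272949219, -298.6995544433594), (45.871734619140625, 14.426473617553711), 88.98236083984375) [0.12999482 0.13793362]
max heights [(-0.4, np.float64(0.138)), (-0.3, np.float64(0.138)), (-0.2, np.float64(0.095)), (-0.1, np.float64(0.091)), (0, np.float64(0.092)), (0.1, np.float64(0.173)), (0.2, np.float64(0.132)), (0.3, np.float64(0.623)), (0.4, np.float64(0.619))]
```

Both views agree on these to a few mm:

| Item | Value | Check |
|---|---|---|
| Grip plate | (0.460, -0.299) | width 45 mm |
| Rod top | about z 0.090 | length 247 mm |
| Rod yaw | -7° | – |
| Hook gaps, left / right | (0.480, 0.358) / (0.514, 0.162) | 199 mm apart |
| Stand yaw | +10° | – |

I'm moving over the caddy.

Emit:
play_rows(xyz=[[-32, -40, 0], [-64, -80, 0], [-96, -120, 0], [-128, -160, 0], [-160, -200, 0], [-192, -240, 0], [-224, -280, 0], [-256, -320, 0], [-288, -360, 0], [-320, -400, 0]], rot=[[0, 0, 0.08], [0, 0, 0.16], [0, 0, 0.24], [0, 0, 0.32], [0, 0, 0.4], [0, 0, 0.48], [0, 0, 0.56], [0, 0, 0.64], [0, 0, 0.72], [0, 0, 0.8]], grip=[1, 1, 1, 1, 1, 1, 1, 1, 0.8, 0.7])

```text
time_s: 1.35
eef_pos: [0.3629, 0.0347, 0.2503]
eef_rot: [0.0, 0.566, 0.824, 0.0]
wrist_force: [0.9, 0.1, -0.3]
opening: 0.7
grasp_force: 0.0
```

```bash
cat >> h.py <<'E'
from scipy.spatial.transform import Rotation as Ro
def to(p,ydeg):
    "shift (mm) and rotvec from current pose to p with tool down, tool y at ydeg"
    o=readout.get_obs();q=o['eef_rot'];R=Ro.from_quat([q[1],q[2],q[3],q[0]])
    a=np.radians(ydeg);y=np.array([np.cos(a),np.sin(a),0]);z=np.array([0,0,-1.]);T=Ro.from_matrix(np.stack([np.cross(y,z),y,z],1))
    print('t',o['time_s'].__round__(2),'pos',o['eef_pos'].round(4),'F',o['wrist_force'].round(2),'open',round(o['opening'],3),'gf',round(o['grasp_force'],1))
    print('shift',(R.inv().apply(np.array(p)-o['eef_pos'])*1000).round(1),'rot',(R.inv()*T).as_rotvec().round(4))
E
python3 -c "
from h import *
to([.460,-.299,.2],-7.2)"
```

```text
t 1.35 pos [0.3629 0.0347 0.2503] F [ 0.92  0.11 -0.31] open 0.7 gf 0.0
shift [-346.3  -29.2   50.3] rot [0.0005 0.     0.4929]
```

Emit:
play_rows(xyz=[[-43, -4, 0], [-87, -7, 0], [-130, -11, 0], [-173, -15, 10], [-216, -18, 20], [-260, -22, 30], [-303, -26, 40], [-346, -29, 50], [-346, -29, 50], [-346, -29, 50]], rot=[[0, 0, 0.062], [0, 0, 0.124], [0, 0, 0.186], [0, 0, 0.248], [0, 0, 0.31], [0, 0, 0.372], [0, 0, 0.434], [0, 0, 0.493], [0, 0, 0.493], [0, 0, 0.493]], grip=[0.7, 0.7, 0.7, 0.7, 0.7, 0.7, 0.7, 0.7, 0.7, 0.7])

```text
time_s: 2.6
eef_pos: [0.4605, -0.2961, 0.1997]
eef_rot: [-0.001, 0.749, 0.662, 0.0]
wrist_force: [0.4, 0.8, -0.2]
opening: 0.701
grasp_force: 0.0
```

```bash
python3 -c "
from h import *
to([.460,-.299,.112],-7.2)
c=cam('scene');save(c,'s1.png')
o=readout.get_obs();p=o['eef_pos'];print(proj(c,p+[0,0,-.019]),proj(c,[.46,-.299,.132]))
cv2.imwrite('pics/s1z.png',cv2.resize(c['color'][190:370,300:460],None,fx=3.3,fy=3.3,interpolation=cv2.INTER_CUBIC)[:,:,::-1])"
```

```text
t 2.6 pos [ 0.4605 -0.2961  0.1997] F [ 0.43  0.83 -0.19] open 0.701 gf 0.0
shift [-3.1 -0.1 87.7] rot [-0.0013 -0.0013  0.0029]
[377.90711506 249.91265459] [376.21322856 271.6198902 ]
```

View pics/s1z.png

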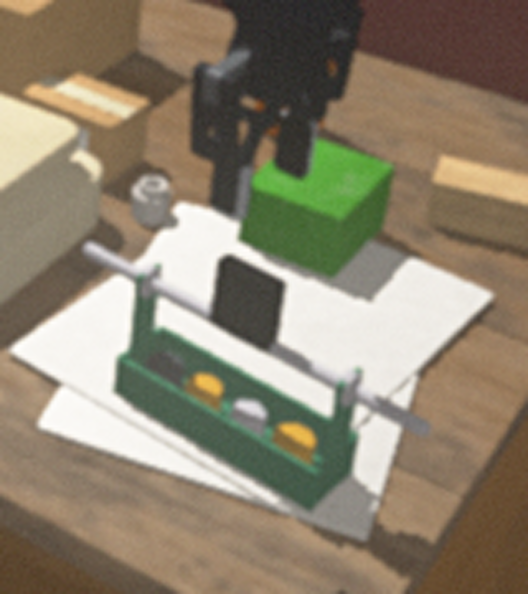

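The open fingers at crop (240,195) and (295,165) straddle the plate at (250,290) along its thickness, as they should. I'll descend and grip.

Emit:
play_rows(xyz=[[-3, 0, 20], [-3, 0, 40], [-3, 0, 60], [-3, 0, 75], [-3, 0, 84], [-3, 0, 87], [-3, 0, 87], [-3, 0, 87], [-3, 0, 87], [-3, 0, 87]], rot=[[0, 0, 0.003], [0, 0, 0.003], [0, 0, 0.003], [0, 0, 0.003], [0, 0, 0.003], [0, 0, 0.003], [0, 0, 0.003], [0, 0, 0.003], [0, 0, 0.003], [0, 0, 0.003]], grip=[0.7, 0.7, 0.7, 0.7, 0.7, 0.7, 0.5, 0.3, 0.1, 0])

```text
time_s: 3.9
eef_pos: [0.4611, -0.3002, 0.1139]
eef_rot: [0.001, 0.75, 0.661, 0.0]
wrist_force: [-0.1, 0.8, 1.3]
opening: 0.153
grasp_force: 59.3
```

```bash
python3 -c "
from h import *
to([.460,-.299,.212],-7.2)"
```

```text
t 3.9 pos [ 0.4611 -0.3002  0.1139] F [-0.13  0.82  1.29] open 0.153 gf 59.3
shift [  1.   -1.1 -98.1] rot [ 0.0013  0.0009 -0.0004]
```

Emit:
play_rows(xyz=[[0, 0, -15], [0, 0, -45], [0, 0, -85], [20, 0, -125], [55, -2, -160], [95, -5, -186], [140, -8, -186], [185, -11, -186], [230, -14, -186], [275, -17, -186]], rot=[[0, 0, 0], [0, 0, 0], [0, 0, 0], [0, 0, 0], [0, 0, -0.02], [0, 0, -0.05], [0, 0, -0.08], [0, 0, -0.11], [0, 0, -0.14], [0, 0, -0.17]], grip=[0, 0, 0, 0, 0, 0, 0, 0, 0, 0])

```text
time_s: 5.15
eef_pos: [0.4774, -0.0232, 0.2993]
eef_rot: [-0.0, 0.691, 0.723, -0.0]
wrist_force: [0.1, -0.2, -5.4]
opening: 0.158
grasp_force: 59.1
```

```bash
python3 -c "
from h import *
to([.497,.2605,.30],10.2)"
```

```text
t 5.15 pos [ 0.4774 -0.0232  0.2993] F [ 0.07 -0.22 -5.38] open 0.158 gf 59.1
shift [282.5  32.3  -0.6] rot [-0.0011 -0.0003 -0.1332]
```

Emit:
play_rows(xyz=[[40, 5, 0], [80, 9, 0], [120, 14, 0], [160, 18, 0], [200, 23, 0], [240, 28, 0], [270, 31, 0], [282, 32, 0], [282, 32, 0], [282, 32, 0]], rot=[[0, 0, -0.02], [0, 0, -0.04], [0, 0, -0.06], [0, 0, -0.08], [0, 0, -0.1], [0, 0, -0.12], [0, 0, -0.133], [0, 0, -0.133], [0, 0, -0.133], [0, 0, -0.133]], grip=[0, 0, 0, 0, 0, 0, 0, 0, 0, 0])

```text
time_s: 6.4
eef_pos: [0.4978, 0.2574, 0.2992]
eef_rot: [0.0, 0.642, 0.767, -0.0]
wrist_force: [0.4, 0.4, -4.9]
opening: 0.161
grasp_force: 59.1
```

Run:
```python
from h import *
to([.497,.2605,.225],10.2)
for n in('scene','top'):
    c=cam(n);np.savez(n+'1.npz',**{k:c[k] for k in c if isinstance(c[k],np.ndarray)})
    W=pts(c);X,Y,Z=W[...,0],W[...,1],W[...,2]
    hsv=cv2.cvtColor(c['color'],cv2.COLOR_RGB2HSV).astype(int);S,V=hsv[...,1],hsv[...,2]
    # rod: ends beyond the cheeks
    th=np.radians(10.2);t=(X-.497)*-np.sin(th)+(Y-.2605)*np.cos(th);s=(X-.497)*np.cos(th)+(Y-.2605)*np.sin(th)
    z=readout.get_obs()['eef_pos'][2]-.028
    for nm,m in(('L',(t>.08)&(t<.14)),('R',(t<-.08)&(t>-.14))):
        m=m&(abs(s)<.03)&(abs(Z-z)<.02)
        P=W[m];print(n,nm,len(P),P.mean(0).round(4),'s mean/rng',s[m].mean().round(4),s[m].min().round(4),s[m].max().round(4),'t',t[m].min().round(4),t[m].max().round(4),'z90',np.percentile(P[:,2],95).round(4))
    # hooks from first pictures in stand frame
    c0=load(n+'0.npz');W=pts(c0);X,Y,Z=W[...,0],W[...,1],W[...,2]
    t=(X-.497)*-np.sin(th)+(Y-.2605)*np.cos(th);s=(X-.497)*np.cos(th)+(Y-.2605)*np.sin(th)
    h=cv2.cvtColor(c0['color'],cv2.COLOR_RGB2HSV).astype(int)
    bl=(h[...,0]>100)&(h[...,0]<130)&(h[...,1]>90)
    for nm,m in(('L',abs(t-.1)<.015),('R',abs(t+.1)<.015)):
        m=m&bl&(abs(s)<.05)&(Z>.142);P=s[m];f=P<0
        print(n,nm,'front prong s',np.percentile(P[f],[2,50,98]).round(4),'back',np.percentile(P[~f],[2,50,98]).round(4),'t mean',t[m].mean().round(4),'ztop front/back',np.percentile(Z[m][f],97).round(4),np.percentile(Z[m][~f],97).round(4))
```

```text
t 6.4 pos [0.4978 0.2574 0.2992] F [ 0.44  0.37 -4.86] open 0.161 gf 59.1
shift [ 3.3 -0.1 74.2] rot [-0.0007  0.0007 -0.0018]
scene L 45 [0.4764 0.3591 0.2713] s mean/rng -0.0028 -0.0069 0.0024 t 0.0806 0.121 z90 0.2751
scene R 71 [0.5117 0.1575 0.2712] s mean/rng -0.0038 -0.0125 0.0019 t -0.1274 -0.0806 z90 0.2752
scene L front prong s [-0.0233 -0.0171 -0.0106] back [0.0064 0.0133 0.024 ] t mean 0.0975 ztop front/back 0.1585 0.1651
scene R front prong s [-0.0207 -0.0158 -0.0104] back [0.0061 0.0125 0.0199] t mean -0.1018 ztop front/back 0.1606 0.1681<stdin>:12: RuntimeWarning: Mean of empty slice.
  ret = um.true_divide(
  ret = ret.dtype.type(ret / rcount)
Traceback (most recent call last):
ValueError: zero-size array to reduction operation minimum which has no identity
```

The scene view puts the hook-gap centre at s≈0 and t≈-2 mm, and the rod matches it. The right hook looks about 2.5–3 mm higher, so I'll tilt slightly and descend to just above the catches.

Emit:
play_rows(xyz=[[1, 0, 10], [1, 0, 25], [1, 0, 40], [1, 0, 55], [1, 0, 70], [1, 0, 82], [1, 0, 90], [1, 0, 95], [1, 0, 97], [1, 0, 97]], rot=[[0, -0.003, 0], [0, -0.006, 0], [0, -0.009, 0], [0, -0.012, 0], [0, -0.012, 0], [0, -0.012, 0], [0, -0.012, 0], [0, -0.012, 0], [0, -0.012, 0], [0, -0.012, 0]], grip=[0, 0, 0, 0, 0, 0, 0, 0, 0, 0])

```text
time_s: 7.75
eef_pos: [0.4979, 0.2594, 0.2026]
eef_rot: [0.005, 0.642, 0.767, -0.004]
wrist_force: [0.2, 0.4, -4.7]
opening: 0.157
grasp_force: 59.1
```

Run:
```python
from h import *
to([.497,.2605,.18],10.2);print(readout.get_obs()['torque'].round(3))
c=cam('scene')
cv2.imwrite('pics/s2z.png',cv2.resize(c['color'][150:250,140:260],None,fx=6,fy=6,interpolation=cv2.INTER_CUBIC)[:,:,::-1])
```

```text
t 7.75 pos [0.4979 0.2594 0.2026] F [ 0.21  0.39 -4.74] open 0.157 gf 59.1
shift [ 1.5 -0.7 22.5] rot [ 0.0005  0.0119 -0.0011]
[-0.019 -0.013  0.004]
```

View pics/s2z.png

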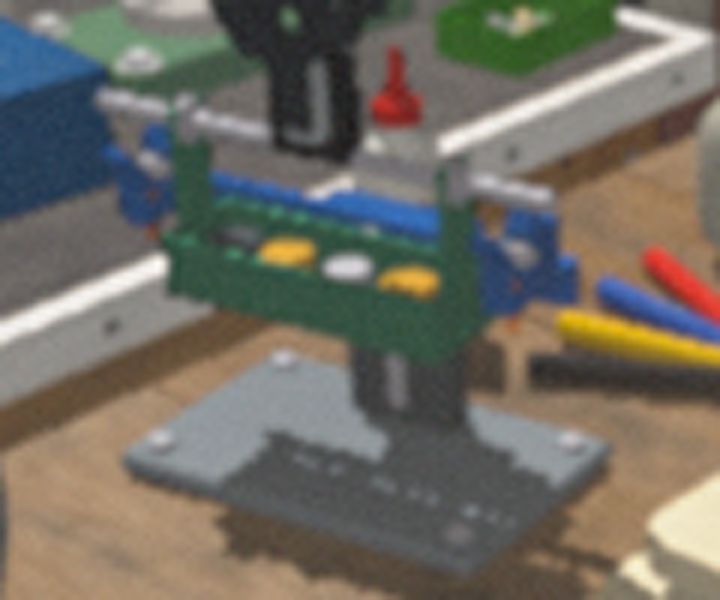

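The rod sits just above both hooks: left hook at (150,140) with the rod at (150,105), right hook at (530,235) with the rod at (515,190). I'll descend in small steps and watch the force.

Emit:
play_rows(xyz=[[1, 0, 2], [1, 0, 4], [1, 0, 6], [1, 0, 8], [1, 0, 10], [1, 0, 11], [1, 0, 12], [1, 0, 13], [1, 0, 14], [1, 0, 14]], rot=[[0, 0, 0], [0, 0, 0], [0, 0, 0], [0, 0, 0], [0, 0, 0], [0, 0, 0], [0, 0, 0], [0, 0, 0], [0, 0, 0], [0, 0, 0]], grip=[0, 0, 0, 0, 0, 0, 0, 0, 0, 0])

```text
time_s: 9.05
eef_pos: [0.4975, 0.2601, 0.1882]
eef_rot: [0.005, 0.642, 0.767, -0.004]
wrist_force: [-0.2, 0.3, -5.1]
opening: 0.156
grasp_force: 59.2
```

```bash
cat > s.py <<'E'
from h import *
to([.497,.2605,.18],10.2);o=readout.get_obs()
a=np.radians(10.2);R=np.array([[np.cos(a),np.sin(a)],[-np.sin(a),np.cos(a)]])
print('stand-frame Fxy',(R@o['wrist_force'][:2]).round(2),'Txy',(R@o['torque'][:2]).round(3),'Tz',o['torque'][2].round(3),'rod z',(o['eef_pos'][2]-.0287).round(4))
E
python3 s.py
```

```text
t 9.05 pos [0.4975 0.2601 0.1882] F [-0.16  0.32 -5.12] open 0.156 gf 59.2
shift [ 0.5 -0.4  8.2] rot [-0.0001  0.012  -0.001 ]
stand-frame Fxy [-0.1   0.34] Txy [-0.009 -0.009] Tz 0.013 rod z 0.1595
```

Emit:
play_rows(xyz=[[0, 0, 1], [0, 0, 2], [0, 0, 3], [0, 0, 4], [0, 0, 5], [0, 0, 6], [0, 0, 7], [0, 0, 7.5], [0, 0, 8], [0, 0, 8]], rot=[[0, 0, 0], [0, 0, 0], [0, 0, 0], [0, 0, 0], [0, 0, 0], [0, 0, 0], [0, 0, 0], [0, 0, 0], [0, 0, 0], [0, 0, 0]], grip=[0, 0, 0, 0, 0, 0, 0, 0, 0, 0])

```text
time_s: 10.3
eef_pos: [0.4975, 0.26, 0.1802]
eef_rot: [0.005, 0.642, 0.767, -0.004]
wrist_force: [0.3, 0.2, -5.5]
opening: 0.158
grasp_force: 59.2
```

```bash
python3 s.py
```

```text
t 10.3 pos [0.4975 0.26   0.1802] F [ 0.31  0.22 -5.54] open 0.158 gf 59.2
shift [ 0.5 -0.4  0.2] rot [-0.0001  0.012  -0.001 ]
stand-frame Fxy [0.34 0.17] Txy [0.003 0.053] Tz 0.035 rod z 0.1515
```

Emit:
play_rows(xyz=[[0, 0, 0.5], [0, 0, 1], [0, 0, 1.5], [0, 0, 2], [0, 0, 2.5], [0, 0, 3], [0, 0, 3.5], [0, 0, 4], [0, 0, 4], [0, 0, 4]], rot=[[0, 0, 0], [0, 0, 0], [0, 0, 0], [0, 0, 0], [0, 0, 0], [0, 0, 0], [0, 0, 0], [0, 0, 0], [0, 0, 0], [0, 0, 0]], grip=[0, 0, 0, 0, 0, 0, 0, 0, 0, 0])

```text
time_s: 11.55
eef_pos: [0.4969, 0.26, 0.1763]
eef_rot: [0.004, 0.642, 0.767, -0.004]
wrist_force: [-6.7, -0.6, 2.1]
opening: 0.158
grasp_force: 60.1
```

```bash
python3 s.py
```

```text
t 11.55 pos [0.4969 0.26   0.1763] F [-6.72 -0.56  2.14] open 0.158 gf 60.1
shift [ 0.4  0.2 -3.7] rot [-0.0016  0.0121 -0.0005]
stand-frame Fxy [-6.71  0.64] Txy [0.136 1.09 ] Tz 0.29 rod z 0.1476
```

Both catches are in contact with a balanced vertical load of about 7 N. I'll keep pressing gently.

Emit:
play_rows(xyz=[[0, 0, 0.5], [0, 0, 1], [0, 0, 1.5], [0, 0, 2], [0, 0, 2.5], [0, 0, 3], [0, 0, 3.5], [0, 0, 4], [0, 0, 4], [0, 0, 4]], rot=[[0, 0, 0], [0, 0, 0], [0, 0, 0], [0, 0, 0], [0, 0, 0], [0, 0, 0], [0, 0, 0], [0, 0, 0], [0, 0, 0], [0, 0, 0]], grip=[0, 0, 0, 0, 0, 0, 0, 0, 0, 0])

```text
time_s: 12.8
eef_pos: [0.4973, 0.2601, 0.1734]
eef_rot: [0.005, 0.641, 0.767, -0.004]
wrist_force: [-7.0, -0.6, 7.1]
opening: 0.161
grasp_force: 61.1
```

```bash
python3 s.py
```

```text
t 12.8 pos [0.4973 0.2601 0.1734] F [-7.04 -0.56  7.07] open 0.161 gf 61.1
shift [ 0.4 -0.2 -6.6] rot [-0.0003  0.0124 -0.0001]
stand-frame Fxy [-7.03  0.7 ] Txy [-0.14   1.347] Tz 0.353 rod z 0.1447
```

Emit:
play_rows(xyz=[[0, 0, 0.5], [0, 0, 1], [0, 0, 1.5], [0, 0, 2], [0, 0, 2.5], [0, 0, 3], [0, 0, 3.5], [0, 0, 4], [0, 0, 4], [0, 0, 4]], rot=[[0, 0, 0], [0, 0, 0], [0, 0, 0], [0, 0, 0], [0, 0, 0], [0, 0, 0], [0, 0, 0], [0, 0, 0], [0, 0, 0], [0, 0, 0]], grip=[0, 0, 0, 0, 0, 0, 0, 0, 0, 0])

```text
time_s: 14.05
eef_pos: [0.4974, 0.2598, 0.1679]
eef_rot: [0.004, 0.642, 0.767, -0.004]
wrist_force: [-2.9, -0.5, -1.2]
opening: 0.156
grasp_force: 59.7
```

```bash
python3 s.py
```

```text
t 14.05 pos [0.4974 0.2598 0.1679] F [-2.9  -0.53 -1.21] open 0.156 gf 59.7
shift [  0.6  -0.2 -12.1] rot [-0.0008  0.0122 -0.0009]
stand-frame Fxy [-2.95 -0.01] Txy [-0.189  0.737] Tz 0.377 rod z 0.1392
```

Emit:
play_rows(xyz=[[0, 0, 0.5], [0, 0, 1], [0, 0, 1.5], [0, 0, 2], [0, 0, 2.5], [0, 0, 3], [0, 0, 3.5], [0, 0, 4], [0, 0, 4], [0, 0, 4]], rot=[[0, 0, 0], [0, 0, 0], [0, 0, 0], [0, 0, 0], [0, 0, 0], [0, 0, 0], [0, 0, 0], [0, 0, 0], [0, 0, 0], [0, 0, 0]], grip=[0, 0, 0, 0, 0, 0, 0, 0, 0, 0])

```text
time_s: 15.3
eef_pos: [0.4977, 0.2599, 0.1642]
eef_rot: [0.005, 0.642, 0.767, -0.004]
wrist_force: [-1.7, -1.4, -7.1]
opening: 0.155
grasp_force: 58.8
```

```bash
python3 s.py
```

```text
t 15.3 pos [0.4977 0.2599 0.1642] F [-1.74 -1.43 -7.06] open 0.155 gf 58.8
shift [  0.5  -0.6 -15.8] rot [ 0.0001  0.0119 -0.0012]
stand-frame Fxy [-1.97 -1.1 ] Txy [-0.159  0.354] Tz 0.206 rod z 0.1355
```

Emit:
play_rows(xyz=[[0, 0, 0.5], [0, 0, 1], [0, 0, 1.5], [0, 0, 2], [0, 0, 2.5], [0, 0, 3], [0, 0, 3], [0, 0, 3], [0, 0, 3], [0, 0, 3]], rot=[[0, 0, 0], [0, 0, 0], [0, 0, 0], [0, 0, 0], [0, 0, 0], [0, 0, 0], [0, 0, 0], [0, 0, 0], [0, 0, 0], [0, 0, 0]], grip=[0, 0, 0, 0, 0, 0, 0, 0, 0, 0])

```text
time_s: 16.55
eef_pos: [0.4979, 0.2599, 0.1615]
eef_rot: [0.005, 0.642, 0.767, -0.004]
wrist_force: [2.0, -0.5, -2.9]
opening: 0.153
grasp_force: 59.4
```

```bash
python3 s.py
```

```text
t 16.55 pos [0.4979 0.2599 0.1615] F [ 2.02 -0.53 -2.92] open 0.153 gf 59.4
shift [  0.5  -0.8 -18.5] rot [ 0.0007  0.0119 -0.0011]
stand-frame Fxy [ 1.9  -0.88] Txy [ 0.088 -0.245] Tz 0.027 rod z 0.1328
```

Emit:
play_rows(xyz=[[0, 0, 0.3], [0, 0, 0.6], [0, 0, 0.9], [0, 0, 1.2], [0, 0, 1.5], [0, 0, 1.5], [0, 0, 1.5], [0, 0, 1.5], [0, 0, 1.5], [0, 0, 1.5]], rot=[[0, 0, 0], [0, 0, 0], [0, 0, 0], [0, 0, 0], [0, 0, 0], [0, 0, 0], [0, 0, 0], [0, 0, 0], [0, 0, 0], [0, 0, 0]], grip=[0, 0, 0, 0, 0, 0, 0, 0, 0, 0])

```text
time_s: 17.8
eef_pos: [0.498, 0.2599, 0.1612]
eef_rot: [0.005, 0.642, 0.767, -0.003]
wrist_force: [-3.0, -2.1, 8.2]
opening: 0.16
grasp_force: 61.2
```

```bash
python3 s.py
```

```text
t 17.8 pos [0.498  0.2599 0.1612] F [-3.01 -2.13  8.19] open 0.16 gf 61.2
shift [  0.6  -0.9 -18.8] rot [ 0.0011  0.0121 -0.0009]
stand-frame Fxy [-3.34 -1.56] Txy [0.009 0.597] Tz 0.029 rod z 0.1325
```

Both ends are on the floors: the load is balanced at about 13 N and the rod is at z 0.1325. Next is the pull test, raised gradually.

Emit:
play_rows(xyz=[[0, 0, -0.4], [0, 0, -0.8], [0, 0, -1.2], [0, 0, -1.6], [0, 0, -2], [0, 0, -2.4], [0, 0, -2.8], [0, 0, -3], [0, 0, -3], [0, 0, -3]], rot=[[0, 0, 0], [0, 0, 0], [0, 0, 0], [0, 0, 0], [0, 0, 0], [0, 0, 0], [0, 0, 0], [0, 0, 0], [0, 0, 0], [0, 0, 0]], grip=[0, 0, 0, 0, 0, 0, 0, 0, 0, 0])

```text
time_s: 19.05
eef_pos: [0.4974, 0.2598, 0.1626]
eef_rot: [0.004, 0.642, 0.767, -0.004]
wrist_force: [2.2, 1.4, -4.9]
opening: 0.159
grasp_force: 59.0
```

```bash
python3 s.py
```

```text
t 19.05 pos [0.4974 0.2598 0.1626] F [ 2.23  1.37 -4.91] open 0.159 gf 59.0
shift [  0.5  -0.3 -17.4] rot [-0.0006  0.012  -0.0009]
stand-frame Fxy [2.44 0.95] Txy [ 0.185 -0.535] Tz 0.353 rod z 0.1339
```

Emit:
play_rows(xyz=[[0, 0, -0.3], [0, 0, -0.5], [0, 0, -0.7], [0, 0, -0.9], [0, 0, -1.1], [0, 0, -1.3], [0, 0, -1.3], [0, 0, -1.3], [0, 0, -1.3], [0, 0, -1.3]], rot=[[0, 0, 0], [0, 0, 0], [0, 0, 0], [0, 0, 0], [0, 0, 0], [0, 0, 0], [0, 0, 0], [0, 0, 0], [0, 0, 0], [0, 0, 0]], grip=[0, 0, 0, 0, 0, 0, 0, 0, 0, 0])

```text
time_s: 20.3
eef_pos: [0.4975, 0.2599, 0.1639]
eef_rot: [0.004, 0.642, 0.767, -0.004]
wrist_force: [2.1, 0.8, -7.8]
opening: 0.158
grasp_force: 58.9
```

```bash
python3 s.py
```

```text
t 20.3 pos [0.4975 0.2599 0.1639] F [ 2.09  0.77 -7.81] open 0.158 gf 58.9
shift [  0.5  -0.3 -16.1] rot [-0.0004  0.012  -0.001 ]
stand-frame Fxy [2.2  0.38] Txy [ 0.161 -0.313] Tz 0.285 rod z 0.1352
```

Emit:
play_rows(xyz=[[0, 0, -0.2], [0, 0, -0.4], [0, 0, -0.6], [0, 0, -0.7], [0, 0, -0.7], [0, 0, -0.7], [0, 0, -0.7], [0, 0, -0.7], [0, 0, -0.7], [0, 0, -0.7]], rot=[[0, 0, 0], [0, 0, 0], [0, 0, 0], [0, 0, 0], [0, 0, 0], [0, 0, 0], [0, 0, 0], [0, 0, 0], [0, 0, 0], [0, 0, 0]], grip=[0, 0, 0, 0, 0, 0, 0, 0, 0, 0])

```text
time_s: 21.55
eef_pos: [0.4974, 0.2598, 0.1646]
eef_rot: [0.004, 0.642, 0.767, -0.004]
wrist_force: [-0.8, -0.2, -10.7]
opening: 0.154
grasp_force: 58.5
```

```bash
python3 s.py
```

```text
t 21.55 pos [0.4974 0.2598 0.1646] F [ -0.77  -0.21 -10.69] open 0.154 gf 58.5
shift [  0.6  -0.2 -15.4] rot [-0.0007  0.0121 -0.001 ]
stand-frame Fxy [-0.8  -0.07] Txy [0.127 0.008] Tz 0.348 rod z 0.1359
```

Emit:
play_rows(xyz=[[0, 0, -0.1], [0, 0, -0.2], [0, 0, -0.3], [0, 0, -0.4], [0, 0, -0.5], [0, 0, -0.5], [0, 0, -0.5], [0, 0, -0.5], [0, 0, -0.5], [0, 0, -0.5]], rot=[[0, 0.001, 0], [0, 0.002, 0], [0, 0.002, 0], [0, 0.002, 0], [0, 0.002, 0], [0, 0.002, 0], [0, 0.002, 0], [0, 0.002, 0], [0, 0.002, 0], [0, 0.002, 0]], grip=[0, 0, 0, 0, 0, 0, 0, 0, 0, 0])

```text
time_s: 22.8
eef_pos: [0.4974, 0.2598, 0.1652]
eef_rot: [0.004, 0.642, 0.767, -0.003]
wrist_force: [-2.1, -1.4, -13.5]
opening: 0.153
grasp_force: 58.6
```

```bash
python3 s.py
```

```text
t 22.8 pos [0.4974 0.2598 0.1652] F [ -2.1   -1.43 -13.49] open 0.153 gf 58.6
shift [  0.6  -0.3 -14.8] rot [-0.0006  0.0101 -0.001 ]
stand-frame Fxy [-2.32 -1.03] Txy [0.019 0.341] Tz 0.339 rod z 0.1365
```

The pull reads 8.5 N beyond the weight, with both catches sharing it and holding. Now I'll push fully home again.

Emit:
play_rows(xyz=[[0, 0, 0.8], [0, 0, 1.6], [0, 0, 2.4], [0, 0, 3.2], [0, 0, 4], [0, 0, 4.6], [0, 0, 5.2], [0, 0, 5.6], [0, 0, 5.6], [0, 0, 5.6]], rot=[[0, 0, 0], [0, -0.002, 0], [0, -0.002, 0], [0, -0.002, 0], [0, -0.002, 0], [0, -0.002, 0], [0, -0.002, 0], [0, -0.002, 0], [0, -0.002, 0], [0, -0.002, 0]], grip=[0, 0, 0, 0, 0, 0, 0, 0, 0, 0])

```text
time_s: 24.05
eef_pos: [0.4987, 0.26, 0.1612]
eef_rot: [0.005, 0.642, 0.767, -0.003]
wrist_force: [-0.5, -1.1, 4.4]
opening: 0.158
grasp_force: 61.3
```

```bash
python3 s.py
```

```text
t 24.05 pos [0.4987 0.26   0.1612] F [-0.5  -1.06  4.4 ] open 0.158 gf 61.3
shift [  0.5  -1.5 -18.8] rot [ 0.0028  0.0118 -0.0012]
stand-frame Fxy [-0.68 -0.96] Txy [0.012 0.272] Tz -0.055 rod z 0.1325
```

Emit:
play_rows(xyz=[[0, 0, -0.3], [0, 0, -0.6], [0, 0, -0.6], [0, 0, -0.6], [0, 0, -0.6], [0, 0, -0.6], [0, 0, -0.6], [0, 0, -0.6], [0, 0, -0.6], [0, 0, -0.6]], rot=[[0, 0, 0], [0, 0, 0], [0, 0, 0], [0, 0, 0], [0, 0, 0], [0, 0, 0], [0, 0, 0], [0, 0, 0], [0, 0, 0], [0, 0, 0]], grip=[0, 0, 0, 0.2, 0.3, 0.4, 0.5, 0.55, 0.55, 0.55])

```text
time_s: 25.3
eef_pos: [0.4976, 0.2598, 0.1603]
eef_rot: [0.005, 0.642, 0.767, -0.004]
wrist_force: [0.6, -0.8, -0.3]
opening: 0.554
grasp_force: 0.0
```

```bash
python3 s.py
```

```text
t 25.3 pos [0.4976 0.2598 0.1603] F [ 0.65 -0.79 -0.3 ] open 0.554 gf 0.0
shift [  0.5  -0.5 -19.7] rot [-0.     0.012 -0.001]
stand-frame Fxy [ 0.5  -0.89] Txy [-0.023  0.01 ] Tz 0.034 rod z 0.1316
```

Released cleanly. I'll retract upwards.

Emit:
play_rows(xyz=[[0, 0, -5], [0, 0, -15], [0, 0, -30], [0, 0, -50], [0, 0, -70], [0, 0, -90], [0, 0, -110], [0, 0, -130], [0, 0, -140], [0, 0, -140]], rot=[[0, 0, 0], [0, 0, 0], [0, 0, 0], [0, 0, 0], [0, 0, 0], [0, 0, 0], [0, 0, 0], [0, 0, 0], [0, 0, 0], [0, 0, 0]], grip=[0.55, 0.55, 0.55, 0.55, 0.55, 0.55, 0.55, 0.55, 0.55, 0.55])

```text
time_s: 26.55
eef_pos: [0.4977, 0.2616, 0.3015]
eef_rot: [0.005, 0.642, 0.767, -0.003]
wrist_force: [0.0, 0.6, -0.4]
opening: 0.549
grasp_force: 0.0
```

Run:
```python
from h import *
def rod():
    c=cam('scene');W=pts(c);X,Y,Z=W[...,0],W[...,1],W[...,2]
    th=np.radians(10.2);t=(X-.497)*-np.sin(th)+(Y-.2605)*np.cos(th);s=(X-.497)*np.cos(th)+(Y-.2605)*np.sin(th)
    S=cv2.cvtColor(c['color'],cv2.COLOR_RGB2HSV)[...,1]
    for nm,m in(('L',(t>.108)&(t<.13)),('R',(t<-.108)&(t>-.13)),('innerL',(t>.05)&(t<.07)),('innerR',(t<-.05)&(t>-.07))):
        m=m&(abs(s)<.012)&(abs(Z-.132)<.012)&(S<70);print(nm,m.sum(),W[m].mean(0).round(4) if m.any() else '')
    return c
c=rod();cv2.imwrite('pics/s3z.png',cv2.resize(c['color'][150:250,140:260],None,fx=6,fy=6,interpolation=cv2.INTER_CUBIC)[:,:,::-1])
```

```text
L 6 [0.4737 0.3775 0.1326]
R 29 [0.5154 0.1467 0.1348]
innerL 36 [0.484  0.3223 0.133 ]
innerR 18 [0.5051 0.2025 0.1341]
```

View pics/s3z.png

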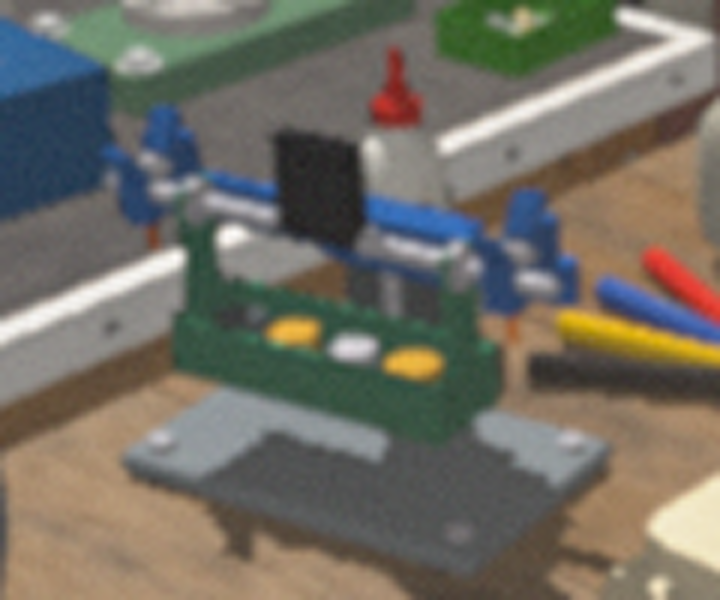

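The rod lies in both hooks, left at (165,190) and right at (535,285). The orange pins stand out further below both hooks, at (152,237) and (513,327), and the robot is clear, so I'm handing in.

```bash
python3 -c "
from bench import ctrl
print(ctrl.hand_in())"
```

```text
the job is handed in; nothing more can be done
None
```

The caddy hangs fully home in both hooks: a pull about 8.5 N above its weight showed both catches holding, then I pushed it home again with about 9 N, released it and handed the job in after roughly 27 s of robot time.

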